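Secure a belt tensioner's idler with an axle clip

TASK

The idler wheel of the belt tensioner still has to be secured on its axle. Pick up the fork tool from the mat and with its prongs push the split clip across the hub and sideways onto the axle groove until it snaps fully home, following the sprung arm as it gives way; push steadily, without ramming the clip or bearing down hard on the wheel, and do not touch the clip with the gripper. Then lay the fork tool back flat on the mat and leave the other things on the bench where they are.

Things in the scene. Friction and masses are not known exactly. Their poses are not given: they have to be found in the camera images.
- tensioner: Belt tensioner fixed on the bench: grey base plate 150 x 240 x 12 mm with a black spring housing on one side (64 mm across, 120 mm from the axle along +y). Origin: underside, below the axle's axis in its rest position, z up. The clip starts on the -x side of the axle and is to be pushed about along +x of this body.
- idler: Swing arm with the idler wheel (144 mm across, flat aluminium hub face 128 mm across, 75 mm above the bench) on its upright axle. The arm is spring-loaded: pushed along the tensioner's +x the wheel gives way, from about 4 N on, by 1 mm per 0.8 N, up to 14 mm, then stops hard; damped, it springs back. More than 25 N of fork on wheel is too hard. Origin: on the arm's pivot, at the bench.
- groove (a point): Point on the axle's axis at the level of the hub face, 75 mm above the bench; it moves with the idler. The steel axle stands up here: directly on the hub face the groove, 24 mm in diameter and 5.5 mm high, above it the axle end, 30 mm in diameter, reaching 17.5 mm above the hub face. The clip slides in under the axle end.
- clip: Loose split clip (E-clip), dark steel, 50 mm outside diameter, 4 mm thick, 45 g, lying flat on the hub face. Origin: centre of the ring, on the underside; +x points out of its mouth, z up. The mouth is 19 mm wide between two springy jaws that must spread over the 24 mm groove. Home, its origin is on the axle's axis to about 1 mm, and it stops hard. It turns by itself to face the axle as it is pushed.
- clip_back (a point): Outermost point of the clip's round back (outer radius 25 mm), 25 mm behind its origin, at half its thickness; push here. The jaws meet the groove when the clip's origin is about 16 mm from the axle's axis. The push needed rises to about 11 to 18 N, is highest some 13 to 8 mm before home, then drops and the clip snaps forward. Over 30 N is ramming.
- fork: Loose fork tool, about 0.2 kg, 124 mm long, lying flat: steel bar 5 mm thick, its whole underside flat and smooth so that it slides on the hub face, with a black grip on top (x from -56 to +26 mm, 24 mm wide, top 28 mm above the underside). Origin: on the underside at the place to hold it, near its centre of mass; +x along the bar to the prongs, z up.
- fork_tip (a point): Point midway between the fronts of the fork's two prongs, 68 mm ahead of the fork's origin, 2.5 mm above its underside; axes as fork. Prongs 9 mm wide, round noses of 4.5 mm radius, middles 16 mm either side of the centre line; the gap is 23 mm wide, 18 mm deep. When they embrace the clip's back, the clip's centre lies 20 mm ahead of this point.
- mat: Grey rubber tool mat 260 x 140 x 3 mm, fixed on the bench; the fork tool lies on it at the start. Origin: centre of its underside, long side along x.
- tape_roll: Bystander: roll of tape lying flat, 96 mm across, 25 mm high. Origin: centre of its underside.
- spray_can: Bystander: white spray can standing, 52 mm across, 160 mm high. Origin: centre of its underside.
- spanner: Bystander: steel spanner lying flat, about 180 mm long. Origin near its middle.
Mind the look-alikes: they are no part of the job. Several things have the shape of the clip; the one meant has the colours described above.

How it is judged:
By the outcome, as a careful person would: the job done as asked, in the order asked, and still so for the second after the job is handed in, with the robot touching nothing.
It also fails if it takes over 66 s, if anything falls off the work surface, if the arm or the gripper's body presses on something with over 40 N, if the wrist force passes 120 N, or if a joint passes its speed limit or range.

ROBOT

A 6-joint arm with a two-finger parallel gripper is mounted at the origin on the work surface. World frame = base frame: x ahead of the robot, y to its left, z up, the work surface at z = 0. Lengths are in m, angles in rad, forces in N, time in s.
With the tool pointing down it reaches from about 0.425 to 0.95 m from the base axis. Payload 3.5 kg.
Tool frame: the origin (TCP) lies midway between the tips of the shut fingers; the grasp point (between the pads) lies 19 mm behind it; z points along the fingers, x is the direction in which the jaws open and shut, and the axes are right-handed (so a half turn about z gives the same grasp; the last joint's range is limited). The gripper opens to 85 mm and grips with 20 to 120 N. Pads are 22 mm wide; open, the fingers measure 114 mm over their backs; the gripper's body (76 mm by 85 mm) begins 54 mm behind the grasp point. The pads swing forward as they close: fully open they stand 13 mm farther back than shut.
Start: joints at [1.074, 0.286, 1.577, -0, 1.279, -0.15], TCP at [0.229, 0.635, 0.231] pointing down, gripper open.
Joint ranges: [-2.77, 2.77], [-0.9, 2.22], [0.21, 2.48], [-1.53, 4.67], [0.24, 2.81], [-2.84, 2.84]. Speed limits (rad/s): [2.79, 2.79, 3.14, 3.14, 3.14, 3.14].

INTERFACE

Orientations are given as a unit quaternion [x, y, z, w].
In Python, from plant import readout, optics, ctrl gives the robot as it stands. The module is installed in compiled form; this text tells all that it offers.
- The arm moves only by the shell command python3 -m crank 'ROWS' [OPENING] [FORCE]. ROWS is text: rows parted by semicolons, each of 6 numbers parted by spaces: the shift along the tool's x, y, z in mm, then the turn, a rotation vector about the tool's x, y, z in rad. In form: dx dy dz ax ay az; .... A call has 1 to 5 rows; each row shifts and turns the commanded pose from where the row before left it, along the tool's axes as they then stand; what a row does not reach is not made up. A row lasts 1/8 s, in which the tool goes at most 62.5 mm and 10.7 degrees, less where a joint would pass 70% of its speed; a pose out of reach is approached as far as the arm can. A call is refused whole if a number of a shift passes 62.5 or a number of a turn 0.188, either way. A call with a gripper value outside its range is refused whole. OPENING is the opening, from -1 (shut) to 1 (fully open), set as the call begins (- or left out, the last holds). The fingers move at their own pace and stop on an object; FORCE is the grip in N (left out, the last holds). Time passes only in rows, so rows that do not move let the fingers close. It gives the time, the measured TCP pose, the force and the opening at its end, in the units of the state.
- readout.get_state(): the state, without advancing time (a new reading comes with each control period).
- optics.read_camera(name): name is "scene" or "top"; returns the picture (480x640x3 uint8, red, green, blue); there is no depth.
- optics.calibration(name): a dict with "mtx" (3x3 intrinsics, pixels), "dist_coeffs" ([k1, k2, p1, p2, k3] as OpenCV has them; the pictures are not rectified), "rvec" (rotation vector, rad) and "tvec" (3), from world to camera coordinates, as OpenCV has them. Camera axes: x right, y down, z forward; pixel columns grow to the right and rows downward; lengths in m; the calibration is good to about 2 mm. A picture is of the moment at which its call begins. calibration takes no time and is no camera call.
- ctrl.sign_off(): hands the job in, once; it reports no verdict.
Trained networks look in the newest picture that a camera, given by its name, has taken for a name from the list of things; names that differ only in an ending like _2 or _b are one class to them, and where a whole thing is asked for, a point or a joint stands for the part that bears it (a point fixed in the world has none). Each returns a list of dicts, best first, with "p" (0 to 1); they miss things now and then, are a little off and sometimes report something else, mostly with a low value. They report only what shows in the picture. A call takes as long as a camera call. They do not tell look-alikes from the thing itself.
- optics.recognise(camera, thing): "xy" ([column, row] as shares, 0 to 1, of the picture: columns of its width, rows of its height, amid what is visible of it).
The state is a dict: "time": time; "qpos": joint angles; "dq": joint speeds; "joint_efforts": joint torques, N m; "eef_pos": TCP position; "tcp_rot": TCP orientation; "contact_force": force on the tool from outside, world axes, zero at the start; "wrist_torque": the same for the moment, N m; "opening": opening from 0.0 (shut) to 1.0 (fully open).
Only numpy, scipy, OpenCV 4.12 (cv2) and the standard library are available. Lean on these libraries where they do the work, as an engineer would, in place of code of your own. Each camera call takes 0.05 s, during which the arm holds its last target.

## Working session

There is one attempt and no reset: what is moved stays moved. The work goes in short steps, Python scripts to look and compute and a shell command to move; the robot and the scene stay as the last step left them, time stands still between calls to the robot, and variables do not carry over. Pictures are saved under pics/ and viewed, and the job is handed in when it is done.

```bash
mkdir -p pics
cat > h.py <<'E'
import numpy as np, cv2
from plant import readout, optics, ctrl
from scipy.spatial.transform import Rotation as R
def cal(n):
    c=optics.calibration(n); return [np.array(c[k],float) for k in("mtx","dist_coeffs","rvec","tvec")]
def ray(n,px):
    K,d,r,t=cal(n); p=cv2.undistortPoints(np.array([[px]],float),K,d)[0,0]
    Rm=cv2.Rodrigues(r)[0]; return -Rm.T@t.ravel(), Rm.T@np.array([p[0],p[1],1])
def atz(n,px,z):
    o,v=ray(n,px); return o+v*(z-o[2])/v[2]
def proj(n,P):
    K,d,r,t=cal(n); return cv2.projectPoints(np.array(P,float).reshape(-1,3),r,t,K,d)[0].reshape(-1,2)
def snap(n,f):
    im=optics.read_camera(n); cv2.imwrite(f,im[:,:,::-1]); return im
E
python3 - <<'E'
from h import *
np.set_printoptions(precision=4,suppress=True)
for n in("scene","top"):
    snap(n,f"pics/{n}0.png"); o,v=ray(n,(320,240)); print(n,o,v)
Z=dict(tensioner=.012,idler=.075,clip=.079,fork=.02,mat=.003,tape_roll=.025,spray_can=.16,spanner=.005,groove=.09,fork_tip=.005)
for n in("scene","top"):
  for k,z in Z.items():
    for r in optics.recognise(n,k)[:4]:
        px=np.array(r["xy"])*[640,480]; print(n,k,round(r["p"],2),px.round(0),atz(n,px,z)[:2])
print(readout.get_state())
E
```

```text
scene [ 1.6565 -0.1331  0.8995] [-0.7893  0.1526 -0.5948]
top [0.359  0.0356 0.9979] [ 0.192   0.0069 -0.9814]
scene tensioner 0.79 [330. 269.] [0.5933 0.0949]
scene idler 0.71 [322. 266.] [0.655  0.0646]
scene idler 0.54 [172. 318.] [ 0.7543 -0.252 ]
scene clip 0.61 [257. 279.] [ 0.6727 -0.0766]
scene clip 0.44 [311. 247.] [0.5882 0.0538]
scene fork 0.81 [132. 259.] [ 0.4713 -0.3518]
scene mat 0.88 [144. 271.] [ 0.5027 -0.3257]
scene tape_roll 0.6 [176. 335.] [ 0.7486 -0.2522]
scene spray_can 0.7 [427. 176.] [0.4816 0.3511]
scene spanner 0.87 [475. 275.] [0.6738 0.4142]
scene groove 0.91 [322. 269.] [0.6834 0.0587]
scene groove 0.5 [145. 270.] [ 0.6098 -0.3063]
scene fork_tip 0.67 [132. 259.] [ 0.451 -0.356]
top tensioner 0.84 [282. 211.] [0.6096 0.1192]
top tensioner 0.39 [119. 327.] [0.3776 0.4225]
top idler 0.9 [305. 204.] [0.608  0.0722]
top idler 0.5 [137. 177.] [0.6555 0.3882]
top clip 0.72 [277. 292.] [0.4424 0.1178]
top clip 0.58 [380. 224.] [ 0.571  -0.0693]
top clip 0.55 [308. 220.] [0.576  0.0651]
top fork 0.85 [523. 295.] [ 0.4491 -0.3491]
top mat 0.79 [505. 285.] [ 0.4699 -0.3219]
top tape_roll 0.88 [472. 156.] [ 0.7265 -0.2615]
top tape_roll 0.44 [316. 218.] [0.594  0.0516]
top spray_can 0.88 [117. 325.] [0.3771 0.3675]
top spanner 0.74 [139. 179.] [0.6725 0.4119]
top spanner 0.72 [477. 159.] [ 0.7288 -0.278 ]
top groove 0.86 [303. 200.] [0.6106 0.0748]
top fork_tip 0.69 [525. 297.] [ 0.4459 -0.3582]
{'time': 1.1, 'qpos': array([ 1.074 ,  0.2863,  1.5767,  0.    ,  1.2786, -0.15  ]), 'dq': array([-0.0005,  0.0009,  0.0007, -0.001 , -0.0027, -0.0005]), 'joint_efforts': array([ -0.0004, -40.5982, -29.2931,  -0.0002,   0.0006,  -0.    ]), 'eef_pos': array([0.2294, 0.6348, 0.2314]), 'tcp_rot': array([ 0.8185,  0.5745,  0.    , -0.    ]), 'contact_force': array([ 0.1262, -0.3456,  0.3313]), 'wrist_torque': array([-0.0565,  0.0171, -0.0262]), 'opening': 0.9957052966549115}
```

View pics/top0.png

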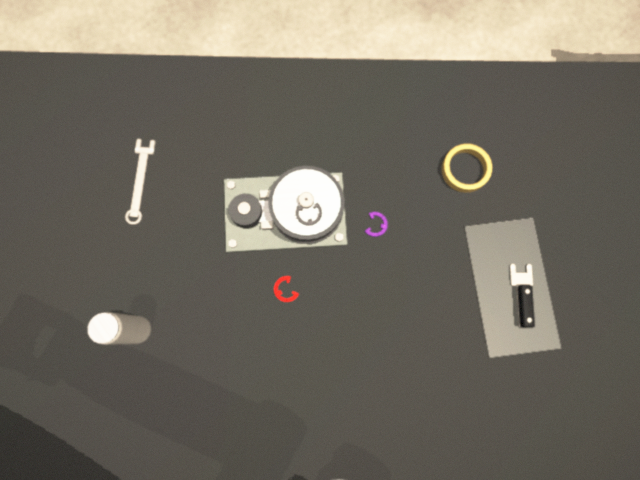

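View pics/scene0.png

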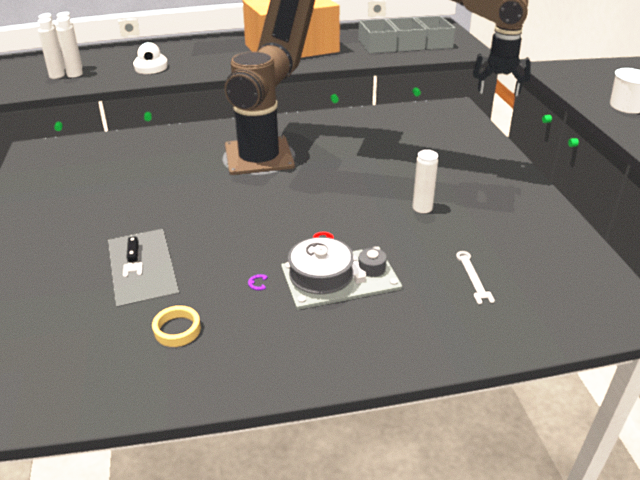

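Run:
```python
import cv2
a=cv2.imread('pics/top0.png')
cv2.imwrite('pics/crop1.png',cv2.resize(a[140:320,230:410],None,fx=3.3,fy=3.3,interpolation=cv2.INTER_CUBIC))
cv2.imwrite('pics/crop2.png',cv2.resize(a[230:340,420:580],None,fx=5,fy=5,interpolation=cv2.INTER_CUBIC))
a=cv2.imread('pics/scene0.png')
cv2.imwrite('pics/crop3.png',cv2.resize(a[200:330,230:400],None,fx=4.5,fy=4.5,interpolation=cv2.INTER_CUBIC))
```

```text
(no output)
```

View pics/crop1.png

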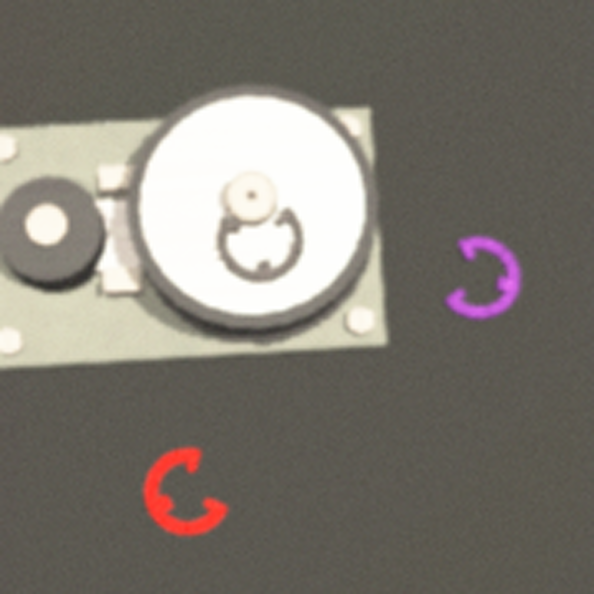

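View pics/crop2.png

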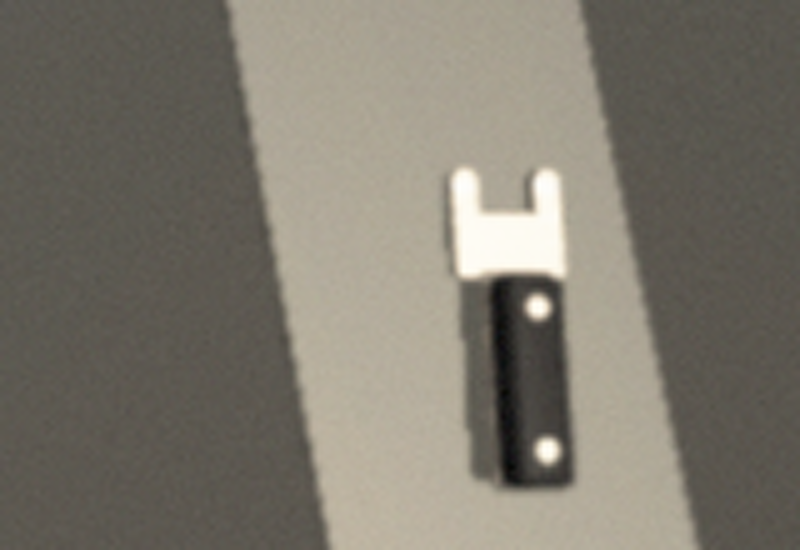

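View pics/crop3.png

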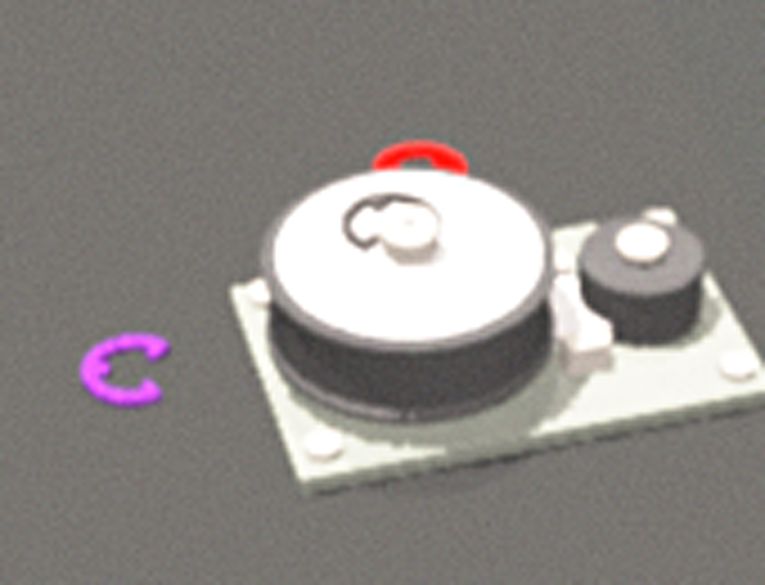

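Three things have the clip's shape: red at top (287,290), purple at (377,224), and dark grey on the hub at (308,213). The dark one lying on the hub face by the axle fits "dark steel", and the enlarged crop confirms it. The fork is on the mat at (523,295). Its prongs point up in the image, which is about world +x.

Run:
```python
from h import *
np.set_printoptions(precision=4,suppress=True)
im=cv2.imread('pics/top0.png'); g=cv2.cvtColor(im,6).astype(int)
# hub
m=((g>190)&(np.indices(g.shape)[0]>150)&(np.indices(g.shape)[0]<250)&(np.indices(g.shape)[1]>262)&(np.indices(g.shape)[1]<350)).astype(np.uint8)
c=max(cv2.findContours(m,0,1)[0],key=cv2.contourArea)
P=np.array([atz('top',p[0],.075)[:2] for p in cv2.convexHull(c)])
A=np.c_[2*P,np.ones(len(P))];s=np.linalg.lstsq(A,(P**2).sum(1),rcond=None)[0];print('hub fit',s[:2],np.sqrt(s[2]+s[:2]@s[:2]))
print('axle top',atz('top',(305.8,199.4),.0925), 'clip',atz('top',(308.8,212.7),.079))
for p in [(342.7,172.7),(347,244.5),(224,178),(226,250.5)]: print('plate',atz('top',p,.012)[:2])
for p in[(512.8,264),(529,264)]: print('prong',atz('top',p,.008)[:2])
for p in[(527.6,291.2),(529.4,320.2)]: print('rivet',atz('top',p,.031)[:2])
print('scene axle',atz('scene',(230+410/4.5,200+217/4.5),.0925)[:2],'clip',atz('scene',(230+388/4.5,200+222/4.5),.079)[:2])
```

```text
hub fit [0.6132 0.0696] 0.06430595687077095
axle top [0.6121 0.0694 0.0925] clip [0.5903 0.0637 0.079 ]
plate [ 0.6919 -0.0013]
plate [ 0.5437 -0.011 ]
plate [0.6765 0.2385]
plate [0.528  0.2269]
prong [ 0.5106 -0.3375]
prong [ 0.5111 -0.3692]
rivet [ 0.4553 -0.3539]
rivet [ 0.4008 -0.3538]
scene axle [0.6154 0.0705] clip [0.5997 0.0626]
```

```bash
python3 -m crank '0 0 0 0 0 -0.1735; 0 0 0 0 0 -0.1735; -40 20 0 0 0 0; -50 27 0 0 0 0; -50 27 0 0 0 0' 1 100; python3 -m crank '-50 27 0 0 0 0; -50 27 0 0 0 0; -50 27 0 0 0 0; -50 27 0 0 0 0; -50 27 0 0 0 0'
```

```text
time: 1.72
eef_pos: [0.3039, 0.4936, 0.2314]
tcp_rot: [0.707, 0.708, 0.0, 0.0]
contact_force: [0.1, 1.3, 0.4]
opening: 0.997
time: 2.35
eef_pos: [0.4391, 0.2432, 0.2317]
tcp_rot: [0.707, 0.707, 0.001, 0.0]
contact_force: [-0.0, -0.3, 0.7]
opening: 0.998
```

```bash
python3 -m crank '-60 15 0 0 0 0; -60 15 0 0 0 0; -60 10 0 0 0 0; -60 0 0 0 0 0; -60 0 0 0 0 0'; python3 -m crank '-60 0 0 0 0 0; -60 -10 0 0 0 0; -60 -15 10 0 0 0; -60 -10 20 0 0 0; -56.8 0 20 0 0 0'
python3 - <<'E'
from h import *
s=readout.get_state();print(s['eef_pos'],s['qpos']);snap('top','pics/t1.png')
E
```

```text
time: 2.98
eef_pos: [0.4784, -0.0571, 0.2317]
tcp_rot: [0.707, 0.707, 0.0, 0.001]
contact_force: [0.6, 0.4, -0.0]
opening: 0.999
time: 3.6
eef_pos: [0.4432, -0.3526, 0.182]
tcp_rot: [0.707, 0.707, 0.0, 0.001]
contact_force: [0.2, 0.6, 0.7]
opening: 1.003
[ 0.44324014 -0.35261759  0.18198815] [-8.51181821e-01  9.38376531e-02  1.89270662e+00  1.52249249e-04
  1.15341895e+00 -2.42115705e+00]
```

View pics/t1.png

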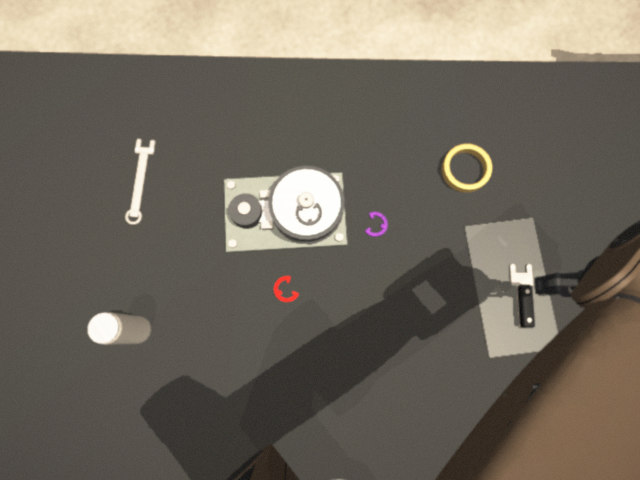

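The fork is unmoved at (525,295), and the gripper is just above and to its right in the image because of parallax. Descending.

```bash
python3 -m crank '-1 0 40 0 0 0; 0 0 50 0 0 0; 0 0 50 0 0 0; 0 0 20 0 0 0; 0 0 10 0 0 0'; python3 -m crank '0 0 6 0 0 0; 0 0 0 0 0 0'; python3 -m crank '0 0 0 0 0 0; 0 0 0 0 0 0; 0 0 0 0 0 0; 0 0 0 0 0 0; 0 0 0 0 0 0' -1 100; python3 -m crank '0 0 0 0 0 0; 0 0 0 0 0 0; 0 0 0 0 0 0'
```

```text
time: 4.28
eef_pos: [0.444, -0.3514, 0.0114]
tcp_rot: [0.707, 0.707, -0.0, -0.0]
contact_force: [0.1, 0.4, 0.6]
opening: 1.001
time: 4.53
eef_pos: [0.4446, -0.3521, 0.0071]
tcp_rot: [0.707, 0.707, -0.0, 0.001]
contact_force: [0.3, -0.4, 0.1]
opening: 1.0
time: 5.15
eef_pos: [0.4443, -0.3519, 0.0066]
tcp_rot: [0.707, 0.707, -0.0, 0.001]
contact_force: [0.1, 0.9, 3.4]
opening: 0.261
time: 5.52
eef_pos: [0.4443, -0.3519, 0.0066]
tcp_rot: [0.707, 0.707, -0.0, 0.001]
contact_force: [0.4, -0.2, 5.8]
opening: 0.26
```

```bash
python3 -m crank '0 0 -20 0 0 0; 0 0 -40 0 0 0; 0 0 -40 0 0 0; 0 0 -40 0 0 0; 0 0 0 0 0 0'
python3 - <<'E'
from h import *
np.set_printoptions(precision=4,suppress=True)
s=readout.get_state();print(s['eef_pos'],s['contact_force'],s['wrist_torque'])
a=snap('top','pics/t2.png');b=snap('scene','pics/s2.png')
cv2.imwrite('pics/t2c.png',cv2.resize(a[180:340,420:620,::-1],None,fx=4,fy=4,interpolation=2))
cv2.imwrite('pics/s2c.png',cv2.resize(b[180:320,60:220,::-1],None,fx=4,fy=4,interpolation=2))
cv2.imwrite('pics/hub2.png',cv2.resize(a[185:235,280:340,::-1],None,fx=12,fy=12,interpolation=2))
cv2.imwrite('pics/hub2s.png',cv2.resize(b[230:290,280:360,::-1],None,fx=10,fy=10,interpolation=2))
E
```

```text
time: 6.15
eef_pos: [0.4454, -0.353, 0.1501]
tcp_rot: [0.707, 0.707, -0.0, 0.004]
contact_force: [-0.3, 0.5, -2.1]
opening: 0.261
[ 0.4454 -0.353   0.1501] [-0.2755  0.5366 -2.0818] [ 0.0287 -0.     -0.0319]
```

View pics/t2c.png

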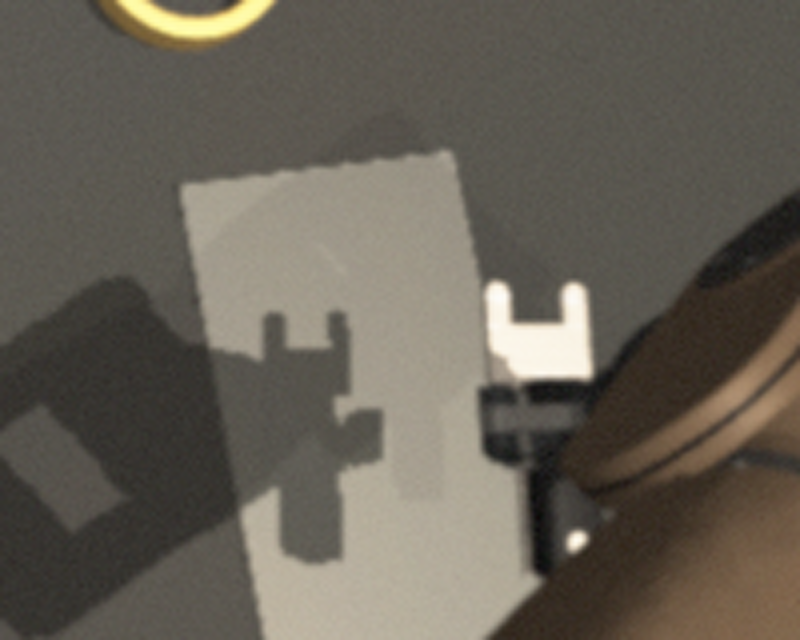

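View pics/s2c.png

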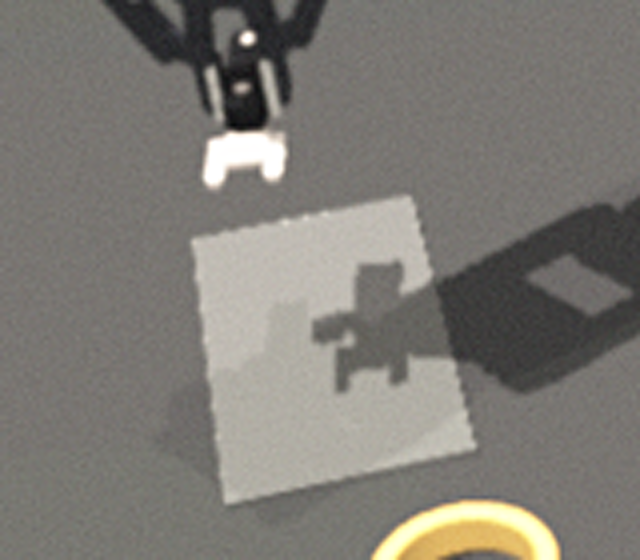

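View pics/hub2.png

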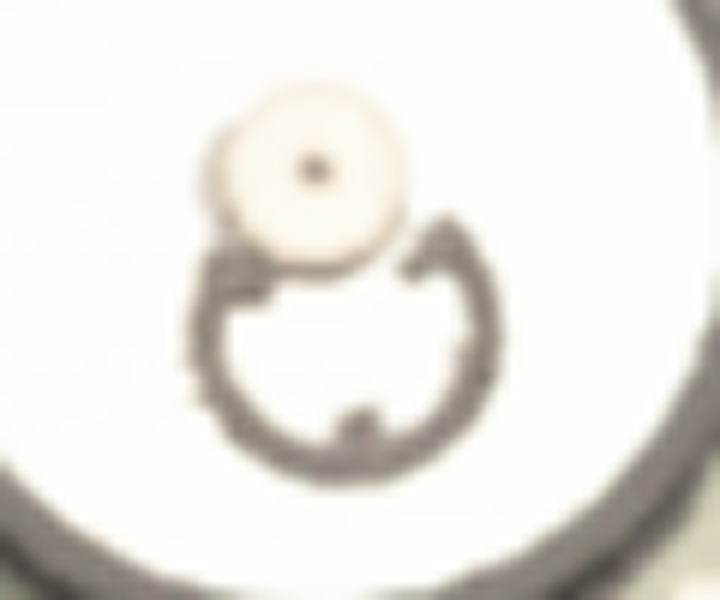

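View pics/hub2s.png

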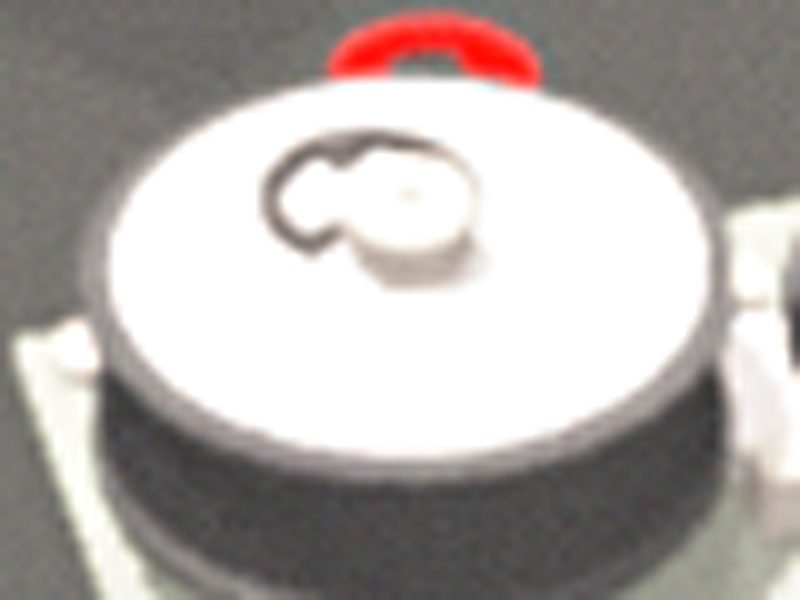

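Run:
```python
from h import *
np.set_printoptions(precision=4,suppress=True)
ax=atz('top',(305.7,198.6),.0925)[:2]; cl=atz('top',(308.4,212.1),.078)[:2]
axs=atz('scene',(280+410/10-.45,230+195/10-.45),.0925)[:2]
print(ax,axs,cl,np.linalg.norm(ax-cl),np.degrees(np.arctan2(*(ax-cl)[::-1])))
# fork tip in current top image: prong tips at crop (497,283),(574,283)
z=.0035+.1435+.005-.0
for p in[(497,283),(574,283)]: print(atz('top',(420+p[0]/4-.4,180+p[1]/4-.4),.152)[:2])
print(readout.get_state()['eef_pos'])
c=.12; u=np.array([np.cos(c),np.sin(c)])
A=(ax+np.array([.6132,.0696]))/2
print(A,'origin pre',A-u*(.068+.066),'home',A-u*.088)
```

```text
[0.6136 0.0696] [0.618  0.0687] [0.5917 0.0645] 0.022471439288634 13.003180416778642
[ 0.5127 -0.3367]
[ 0.5132 -0.369 ]
[ 0.4433 -0.3507  0.1452]
[0.6134 0.0696] origin pre [0.4804 0.0536] home [0.526  0.0591]
```

```bash
python3 -m crank '25 5 0 0 0 0; 45 5 0 0 0 0; 50 5 0 0 0 0; 50 5 0 0 0 0; 50 5 0 0 0 0' ; python3 -m crank '50 5 0 0 0 0; 50 5 0 0 0 0; 47 5 0 0 0 0; 25 0 0 0 0 0; 15 0 0 0 0 -0.06';  python3 -m crank '0 0 0 0 0 -0.06; 0 0 0 0 0 0; 0 0 0 0 0 0'
python3 - <<'E'
from h import *
np.set_printoptions(precision=4,suppress=True)
a=snap('top','pics/t3.png');b=snap('scene','pics/s3.png')
s=readout.get_state();print(s['time'],s['eef_pos'],R.from_quat(s['tcp_rot']).as_matrix(),s['contact_force'])
cv2.imwrite('pics/t3c.png',cv2.resize(a[165:285,240:400,::-1],None,fx=5,fy=5,interpolation=2))
cv2.imwrite('pics/s3c.png',cv2.resize(b[200:320,240:400,::-1],None,fx=5,fy=5,interpolation=2))
E
```

```text
time: 6.88
eef_pos: [0.4672, -0.128, 0.1436]
tcp_rot: [0.707, 0.707, -0.0, -0.002]
contact_force: [1.1, -0.5, -2.0]
opening: 0.258
time: 7.5
eef_pos: [0.4818, 0.0578, 0.1438]
tcp_rot: [0.683, 0.73, -0.001, -0.002]
contact_force: [-0.3, 0.1, -2.2]
opening: 0.261
time: 7.88
eef_pos: [0.4833, 0.0555, 0.1453]
tcp_rot: [0.664, 0.748, -0.0, -0.0]
contact_force: [0.6, 0.3, -2.1]
opening: 0.261
7.975 [0.4836 0.0553 0.1456] [[-0.1191  0.9929 -0.0005]
 [ 0.9929  0.1191  0.    ]
 [ 0.0001 -0.0005 -1.    ]] [ 0.5657 -0.2266 -1.576 ]
```

View pics/t3c.png

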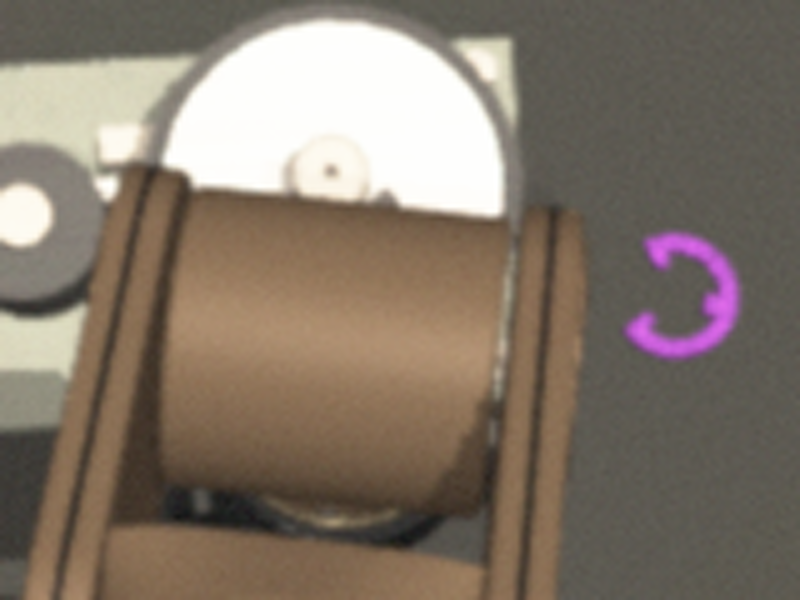

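View pics/s3c.png

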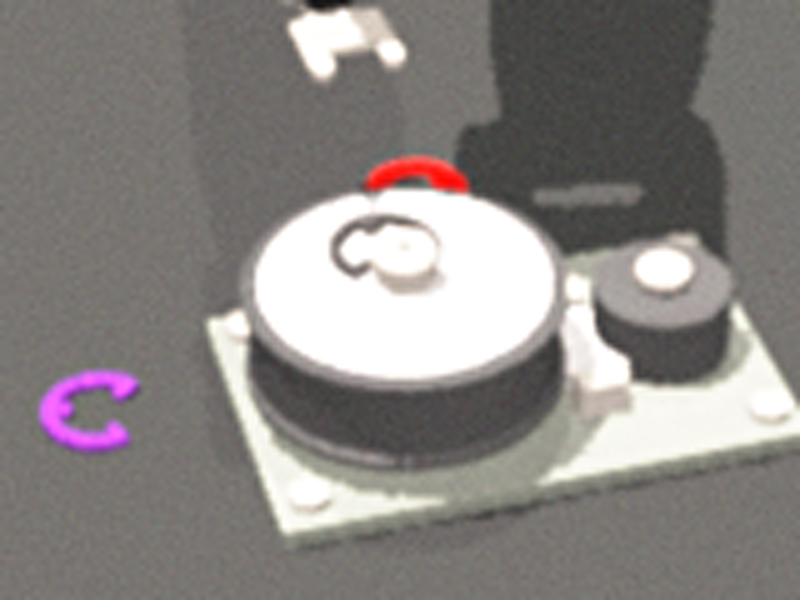

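```bash
python3 - <<'E'
from h import *
np.set_printoptions(precision=4,suppress=True)
q=lambda x,y:(240+x/5-.4,200+y/5-.4)
T=[atz('scene',q(*p),.145)[:2] for p in[(323,80),(397,65)]];print(T)
t=np.mean(T,0);a=atz('scene',q(404,246),.0925)[:2];print(t,a,a-t)
# predicted
s=readout.get_state();M=R.from_quat(s['tcp_rot']).as_matrix()
for off in(.068,.0705):
  for y in (-16,16):
    P=s['eef_pos']+M@[y/1000,off,.0036-.0025]; print(off,y,(proj('scene',P)-[240,200])*5)
E
python3 - <<'E'
import cv2
b=cv2.imread('pics/s3.png')
cv2.imwrite('pics/s3d.png',cv2.resize(b[195:225,290:330],None,fx=18,fy=18,interpolation=2))
E
```

```text
[array([0.561 , 0.0443]), array([0.5562, 0.078 ])]
[0.5586 0.0612] [0.6171 0.0686] [0.0585 0.0074]
0.068 -16 [[325.1376  68.1931]]
0.068 16 [[394.8748  55.0357]]
0.0705 -16 [[326.8123  71.2387]]
0.0705 16 [[396.6401  58.0457]]
```

View pics/s3d.png

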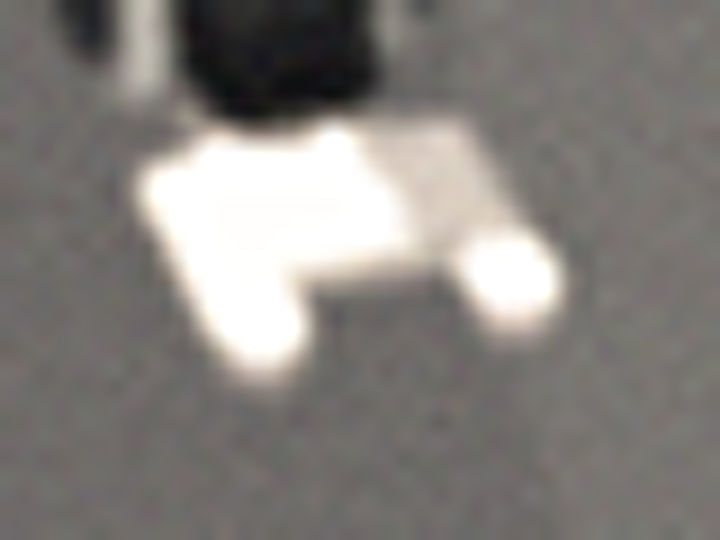

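```bash
python3 -m crank '0 0 15 0 0 0; 0 0 20 0 0 0; 0 0 15 0 0 0; 0 0 8 0 0 0; 0 0 4 0 0 0'; python3 -m crank '0 0 2 0 0 0; 0 0 0.5 0 0 0; 0 0 0 0 0 0; 0 0 0 0 0 0'
python3 - <<'E'
from h import *
np.set_printoptions(precision=4,suppress=True)
b=snap('scene','pics/s4.png')
s=readout.get_state();print(s['time'],s['eef_pos'],s['contact_force'])
cv2.imwrite('pics/s4c.png',cv2.resize(b[215:295,270:370,::-1],None,fx=7.5,fy=7.5,interpolation=2))
E
```

```text
time: 8.6
eef_pos: [0.4837, 0.0556, 0.0832]
tcp_rot: [0.663, 0.748, -0.0, -0.0]
contact_force: [0.3, -0.1, -1.7]
opening: 0.262
time: 9.1
eef_pos: [0.484, 0.0557, 0.0817]
tcp_rot: [0.663, 0.748, 0.0, 0.0]
contact_force: [-1.3, -0.0, -2.4]
opening: 0.262
9.15 [0.484  0.0556 0.0816] [ 0.0879  0.6748 -1.95  ]
```

View pics/s4c.png

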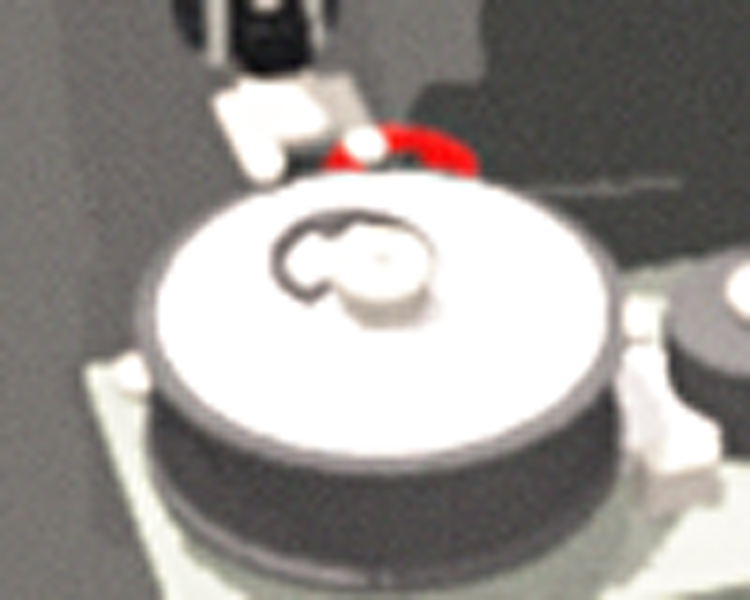

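Run:
```python
from h import *
np.set_printoptions(precision=4,suppress=True)
s=readout.get_state();M=R.from_quat(s['tcp_rot']).as_matrix()
f=lambda P:((proj('scene',P)-[270,215])*7.5).round(0)
for y in(-.016,.016):
  print('nose bottom',f(s['eef_pos']+M@[y,.068,.0036]),'top',f(s['eef_pos']+M@[y,.068,-.0014]))
A=np.array([.6134,.0696,.075])
print('axle top',f(A+[0,0,.0175]))
print('hub edge',f(A+[[.064*np.cos(t),.064*np.sin(t),0] for t in np.radians([150,170,180,187,195,210,250,90])]))
b=cv2.imread('pics/s4.png'); cv2.imwrite('pics/s4d.png',cv2.resize(b[222:262,295:345],None,fx=15,fy=15,interpolation=2))
```

```text
nose bottom [[269. 174.]] top [[269. 161.]]
nose bottom [[371. 154.]] top [[370. 141.]]
axle top [[379. 246.]]
hub edge [[448. 170.]
 [375. 163.]
 [338. 166.]
 [313. 170.]
 [285. 177.]
 [238. 196.]
 [163. 274.]
 [594. 266.]]
```

View pics/s4d.png

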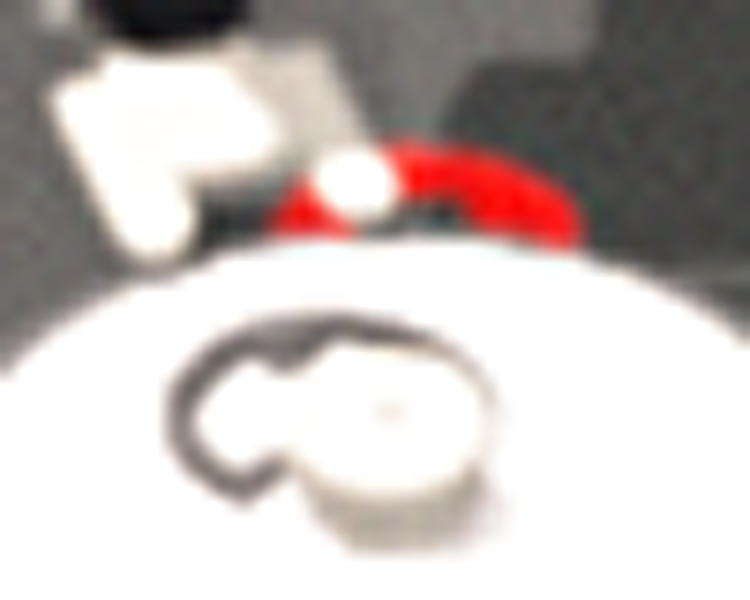

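```bash
python3 -m crank '0 2 0 0 0 0; 0 3 0 0 0 0; 0 3 0 0 0 0; 0 0 0.5 0 0 0; 0 0 0.5 0 0 0'; python3 -m crank '0 0 0.5 0 0 0; 0 0 0 0 0 0; 0 0 0 0 0 0';python3 -m crank '0 0 0.5 0 0 0; 0 0 0 0 0 0; 0 0 0 0 0 0'
```

```text
time: 9.78
eef_pos: [0.4917, 0.0566, 0.0802]
tcp_rot: [0.663, 0.748, -0.0, -0.0]
contact_force: [-1.0, -0.0, -2.3]
opening: 0.263
time: 10.15
eef_pos: [0.4917, 0.0566, 0.0798]
tcp_rot: [0.663, 0.748, -0.0, -0.0]
contact_force: [0.3, 0.7, -1.4]
opening: 0.261
time: 10.52
eef_pos: [0.4918, 0.0566, 0.0794]
tcp_rot: [0.663, 0.748, 0.0, 0.0]
contact_force: [0.7, -0.3, -1.6]
opening: 0.26
```

```bash
python3 -m crank '0 1.5 0 0 0 0; 0 1.5 0 0 0 0; 0 1.5 0 0 0 0; 0 1.5 0 0 0 0; 0 0 0 0 0 0'
python3 - <<'E'
from h import *
np.set_printoptions(precision=4,suppress=True)
b=snap('scene','pics/s5.png')
s=readout.get_state();print(s['time'],s['eef_pos'],s['contact_force'])
cv2.imwrite('pics/s5d.png',cv2.resize(b[222:262,295:345,::-1],None,fx=15,fy=15,interpolation=2))
E
```

```text
time: 11.15
eef_pos: [0.4978, 0.0573, 0.0793]
tcp_rot: [0.663, 0.748, 0.0, 0.0]
contact_force: [-0.3, -0.1, -2.0]
opening: 0.265
11.2 [0.4977 0.0573 0.0793] [ 0.6225  0.1746 -1.8545]
```

View pics/s5d.png

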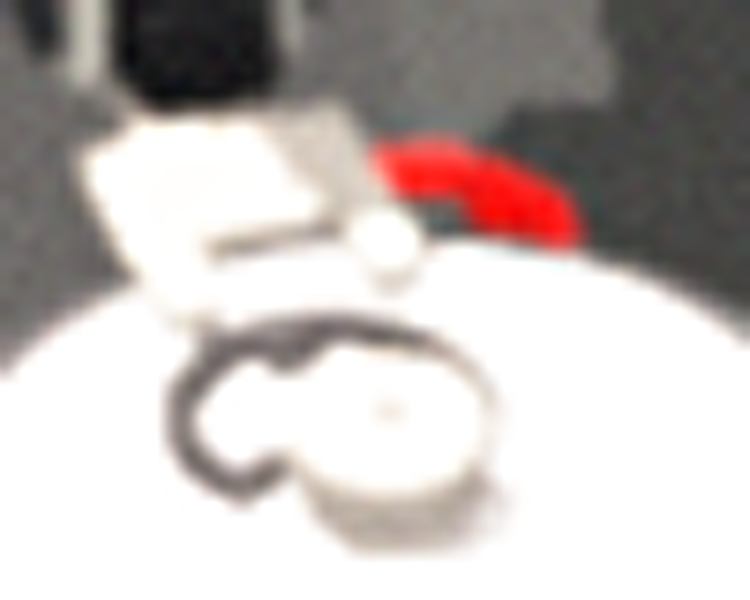

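```bash
python3 -m crank '0 1 0 0 0 0; 0 1 0 0 0 0; 0 1 0 0 0 0; 0 1 0 0 0 0; 0 1 0 0 0 0'; python3 -m crank '0 1 0 0 0 0; 0 1 0 0 0 0; 0 1 0 0 0 0; 0 0 0 0 0 0'
python3 - <<'E'
from h import *
np.set_printoptions(precision=4,suppress=True)
b=snap('scene','pics/s6.png')
s=readout.get_state();print(s['time'],s['eef_pos'],s['contact_force'])
cv2.imwrite('pics/s6d.png',cv2.resize(b[222:262,295:345,::-1],None,fx=15,fy=15,interpolation=2))
E
```

```text
time: 11.82
eef_pos: [0.5027, 0.0579, 0.0793]
tcp_rot: [0.663, 0.748, -0.0, -0.0]
contact_force: [-0.5, 0.1, -2.1]
opening: 0.26
time: 12.32
eef_pos: [0.5057, 0.0583, 0.0793]
tcp_rot: [0.663, 0.748, 0.0, 0.0]
contact_force: [0.1, -0.1, -3.0]
opening: 0.257
12.375 [0.5057 0.0583 0.0793] [-0.4691 -0.5326 -2.1477]
```

View pics/s6d.png

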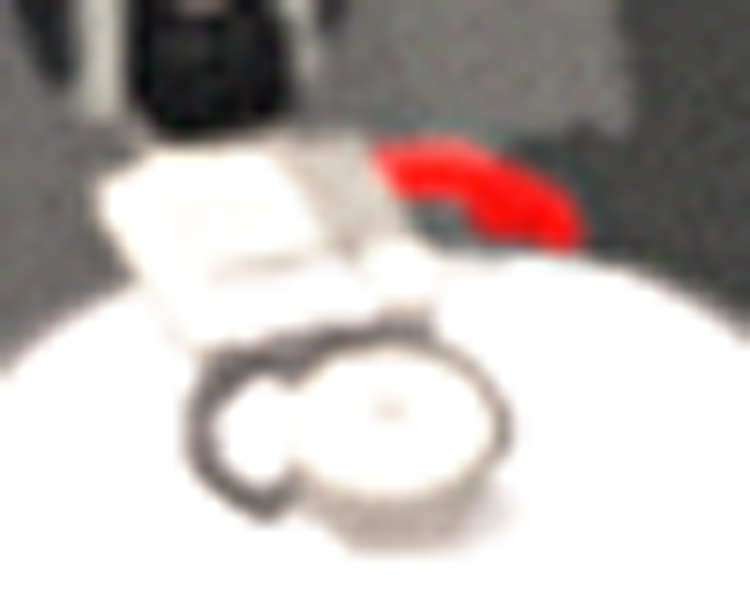

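```bash
python3 -m crank '0 1 0 0 0 0; 0 1 0 0 0 0; 0 1 0 0 0 0; 0 1 0 0 0 0'; python3 -m crank '0 1 0 0 0 0; 0 1 0 0 0 0; 0 1 0 0 0 0; 0 1 0 0 0 0';python3 -m crank '0 1 0 0 0 0; 0 1 0 0 0 0; 0 1 0 0 0 0; 0 1 0 0 0 0'
```

```text
time: 12.88
eef_pos: [0.5088, 0.0587, 0.079]
tcp_rot: [0.663, 0.748, -0.001, -0.001]
contact_force: [-3.0, -1.3, -0.5]
opening: 0.26
time: 13.38
eef_pos: [0.512, 0.0588, 0.0788]
tcp_rot: [0.663, 0.748, -0.002, -0.001]
contact_force: [-6.3, -3.0, 0.0]
opening: 0.259
time: 13.88
eef_pos: [0.5154, 0.059, 0.0788]
tcp_rot: [0.664, 0.748, -0.003, -0.002]
contact_force: [-9.0, -4.7, 2.9]
opening: 0.262
```

Run:
```python
from h import *
np.set_printoptions(precision=4,suppress=True)
b=snap('scene','pics/s7.png')
s=readout.get_state();print(s['time'],s['eef_pos'],s['contact_force'],s['wrist_torque'])
cv2.imwrite('pics/s7d.png',cv2.resize(b[222:262,295:345,::-1],None,fx=15,fy=15,interpolation=2))
```

```text
13.925 [0.5156 0.059  0.0789] [-8.133  -4.6573  2.0207] [-0.6903  1.1185 -0.2765]
```

View pics/s7d.png

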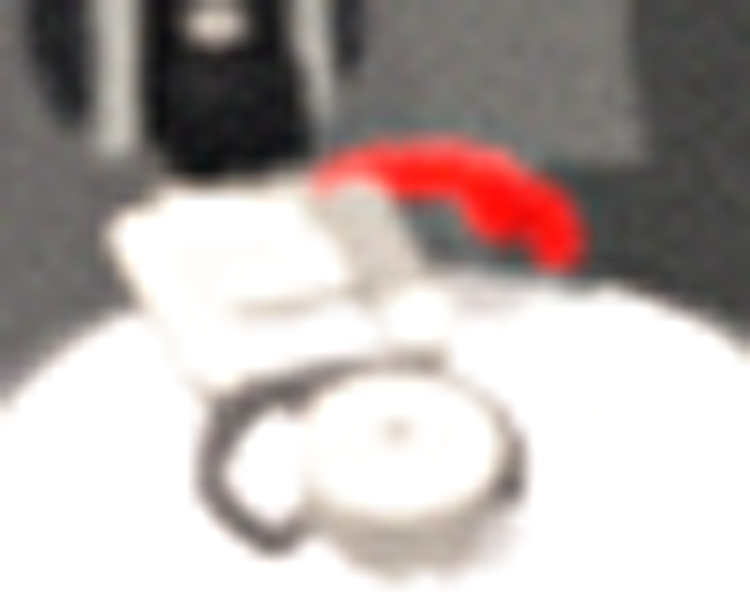

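Run:
```python
from h import *
np.set_printoptions(precision=4,suppress=True)
q=lambda x,y:(295+x/15-.47,222+y/15-.47)
a=atz('scene',q(397,430),.0925)[:2]
for nm,p,z in[('Lnose',(213,388),.077),('Rnose',(418,352),.077),('clipL',(200,468),.077),('clipR',(523,480),.077),('jawL',(275,552),.077)]:
  d=atz('scene',q(*p),z)[:2]-a; print(nm,d, 'along',d@[.9928,.1197],'lat',d@[-.1197,.9928])
b=cv2.imread('pics/s7.png'); cv2.imwrite('pics/s7e.png',cv2.resize(b[238:264,305:335],None,fx=22,fy=22,interpolation=2))
```

```text
Lnose [-0.0353 -0.0206] along -0.037546044165267925 lat -0.016202340615947535
Rnose [-0.0378  0.0106] along -0.03624780638987954 lat 0.015077048457922827
clipL [-0.0168 -0.0259] along -0.01979481920919667 lat -0.02370564661270997
clipR [-0.0045  0.0194] along -0.0020994497137237864 lat 0.019798166888790804
jawL [ 0.0048 -0.0189] along 0.0024851217400610522 lat -0.019346514497865185
```

View pics/s7e.png

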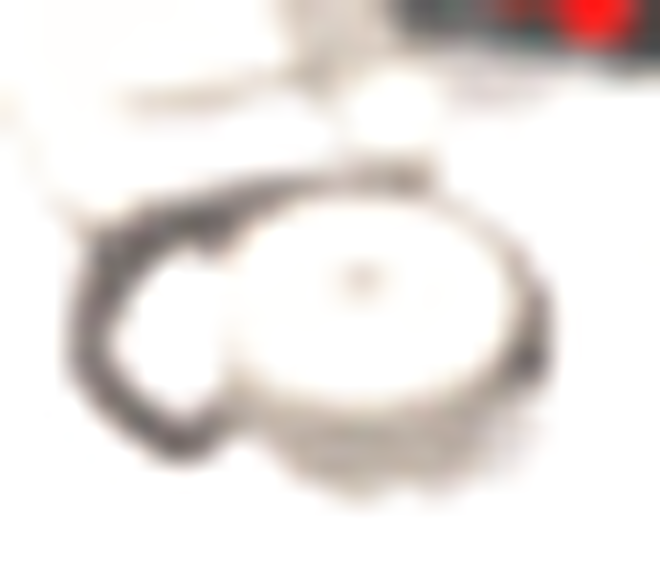

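```bash
python3 -m crank '0 1 -0.1 0 0 0; 0 1 -0.1 0 0 0; 0 1 -0.1 0 0 0; 0 1 -0.1 0 0 0'; python3 -m crank '0 1 0 0 0 0; 0 1 0 0 0 0; 0 1 0 0 0 0; 0 1 0 0 0 0';python3 - <<'E'
from h import *
np.set_printoptions(precision=4,suppress=True)
b=snap('scene','pics/s8.png')
s=readout.get_state();print(s['time'],s['eef_pos'],s['contact_force'],s['wrist_torque'])
cv2.imwrite('pics/s8d.png',cv2.resize(b[226:266,295:345,::-1],None,fx=15,fy=15,interpolation=2))
E
```

```text
time: 14.42
eef_pos: [0.5186, 0.0592, 0.079]
tcp_rot: [0.664, 0.748, -0.004, -0.003]
contact_force: [-10.6, -5.9, 3.3]
opening: 0.262
time: 14.92
eef_pos: [0.5221, 0.0595, 0.079]
tcp_rot: [0.664, 0.748, -0.004, -0.003]
contact_force: [-12.2, -5.7, 4.6]
opening: 0.266
14.975 [0.5222 0.0595 0.079 ] [-11.72    -6.0085   3.0564] [-1.01    1.6204 -0.461 ]
```

View pics/s8d.png

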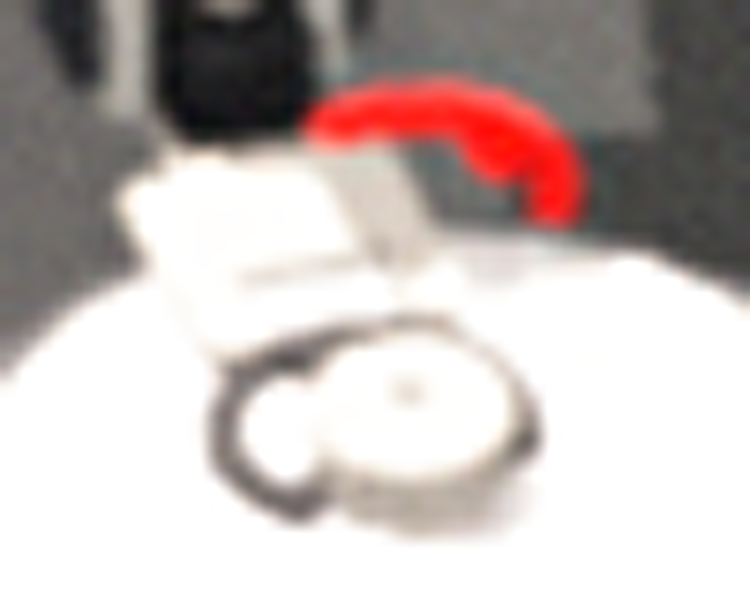

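Run:
```python
from h import *
np.set_printoptions(precision=4,suppress=True)
q=lambda x,y:(295+x/15-.47,226+y/15-.47)
a=atz('scene',q(408,390),.0925)[:2]
W=lambda p:(atz('scene',q(*p),.079)[:2]-a)*1000
for nm,p in[('Lnose',(225,358)),('nub',(288,358)),('clipL',(212,430)),('clipR',(540,440)),('jawL',(300,515)),('backR',(440,318))]: print(nm,W(p).round(1))
# overlay candidates
b=cv2.imread('pics/s8.png')[226:266,295:345]; b=cv2.resize(b,None,fx=15,fy=15,interpolation=2)
for (d,ang,col) in [((-15,-4.5),18,(0,0,255)),((-15,-2),8,(255,0,0))]:
  c=a+np.array(d)/1000
  t=np.radians(np.arange(35,326,3)+ang)
  P=np.c_[c[0]+.025*np.cos(t),c[1]+.025*np.sin(t),np.full(len(t),.079)]
  pp=((proj('scene',P)-[295,226]+.47)*15).round().astype(int)
  cv2.polylines(b,[pp.reshape(-1,1,2)],False,col,1)
cv2.imwrite('pics/s8o.png',b)
```

```text
Lnose [-30.2 -21.2]
nub [-28.3 -12.2]
clipL [-13.7 -26.2]
clipR [-1.7 19.7]
jawL [  8.3 -17.5]
backR [-33.2  11.4]
```

View pics/s8o.png

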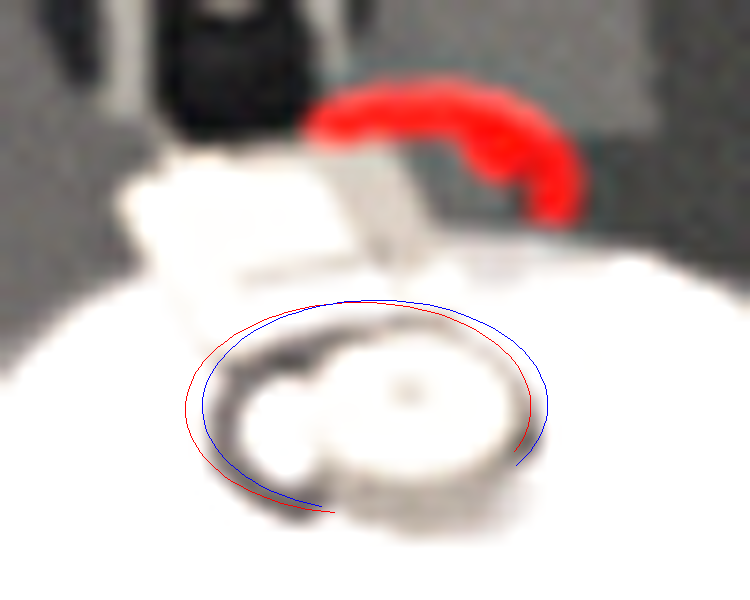

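```bash
python3 -m crank '0 1 -0.1 0 0 0; 0 1 -0.1 0 0 0; 0 1 -0.1 0 0 0; 0 1 -0.1 0 0 0'; python3 -m crank '0 1 -0.1 0 0 0; 0 1 -0.1 0 0 0; 0 1 -0.1 0 0 0'
python3 - <<'E'
from h import *
np.set_printoptions(precision=4,suppress=True)
b=snap('scene','pics/s9.png')
s=readout.get_state();print(s['time'],s['eef_pos'],s['contact_force'],s['wrist_torque'])
cv2.imwrite('pics/s9d.png',cv2.resize(b[226:266,295:345,::-1],None,fx=15,fy=15,interpolation=2))
E
```

```text
time: 15.48
eef_pos: [0.5252, 0.0595, 0.0791]
tcp_rot: [0.664, 0.748, -0.005, -0.004]
contact_force: [-15.2, -8.4, 5.9]
opening: 0.255
time: 15.85
eef_pos: [0.5272, 0.0599, 0.0792]
tcp_rot: [0.664, 0.748, -0.006, -0.005]
contact_force: [-17.6, -8.8, 7.8]
opening: 0.259
15.9 [0.5272 0.0599 0.0792] [-16.6186  -7.8519   6.7109] [-1.2922  2.335  -0.6136]
```

View pics/s9d.png

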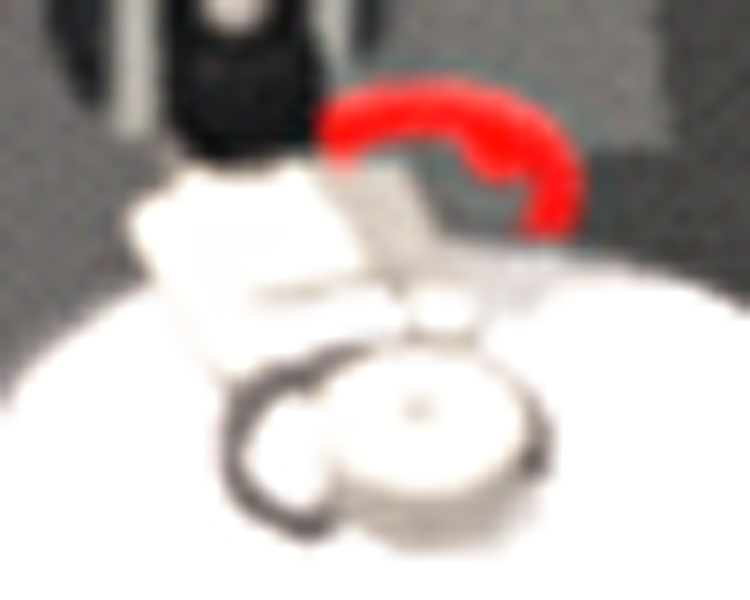

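```bash
python3 -m crank '0.3 0.5 -0.1 -0.006 0 0; 0.3 0.5 -0.1 -0.006 0 0; 0.3 1 0 0 0 0'; python3 -m crank '0.3 1 0 0 0 0; 0.3 1 0 0 0 0'
python3 - <<'E'
from h import *
np.set_printoptions(precision=4,suppress=True)
b=snap('scene','pics/s10.png')
s=readout.get_state();print(s['time'],s['eef_pos'],s['contact_force'],s['wrist_torque'])
cv2.imwrite('pics/s10d.png',cv2.resize(b[226:266,295:345,::-1],None,fx=15,fy=15,interpolation=2))
E
```

```text
time: 16.27
eef_pos: [0.528, 0.0606, 0.0788]
tcp_rot: [0.664, 0.748, -0.003, -0.002]
contact_force: [-19.6, -10.1, 6.4]
opening: 0.261
time: 16.52
eef_pos: [0.5304, 0.0616, 0.0788]
tcp_rot: [0.664, 0.748, -0.002, -0.001]
contact_force: [-15.1, -8.7, 3.5]
opening: 0.259
16.575 [0.5311 0.0618 0.0788] [-8.7724 -5.2112  0.4077] [-0.9969  1.4317 -0.4117]
```

View pics/s10d.png

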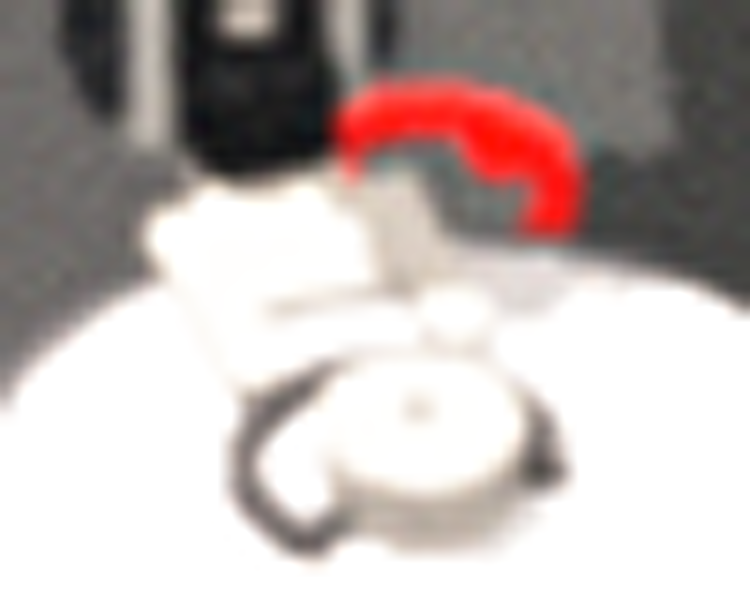

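```bash
python3 -m crank '0.3 1 0 0 0 0; 0.3 1 0 0 0 0; 0 0 0 0 0 0'
python3 - <<'E'
from h import *
np.set_printoptions(precision=4,suppress=True)
b=snap('scene','pics/s11.png')
s=readout.get_state();print(s['time'],s['eef_pos'],s['contact_force'],s['wrist_torque'])
cv2.imwrite('pics/s11d.png',cv2.resize(b[226:266,295:345,::-1],None,fx=15,fy=15,interpolation=2))
E
```

```text
time: 16.95
eef_pos: [0.5345, 0.0633, 0.0791]
tcp_rot: [0.664, 0.748, 0.0, 0.001]
contact_force: [-9.7, -6.1, 0.1]
opening: 0.26
17.0 [0.5345 0.0633 0.079 ] [-9.4482 -5.1493 -0.4954] [-1.0146  1.5287 -0.3768]
```

View pics/s11d.png

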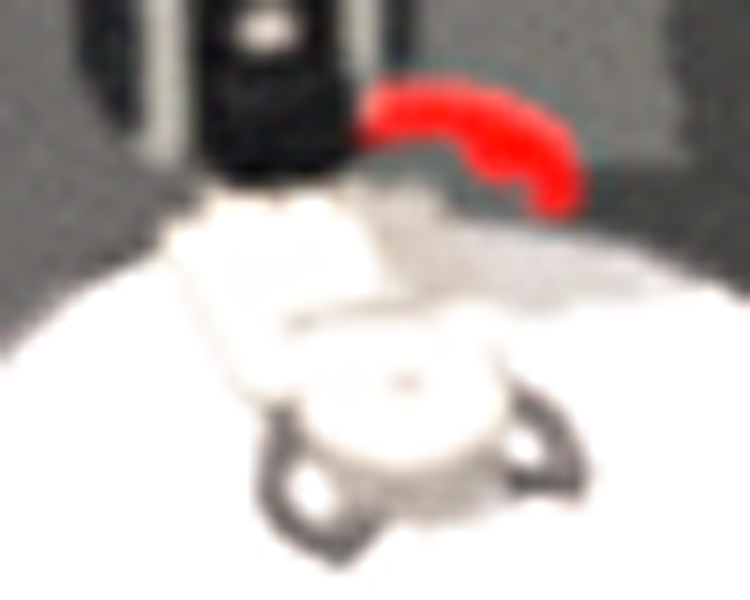

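Run:
```python
from h import *
np.set_printoptions(precision=4,suppress=True)
off=np.array([295,226]); q=lambda x,y:(295+x/15-.47,226+y/15-.47)
a=atz('scene',q(405,383),.0925)[:2]
b=cv2.resize(cv2.imread('pics/s11.png')[226:266,295:345],None,fx=15,fy=15,interpolation=2)
def ring(c,ang,col,r,z,s=28):
  t=np.radians(np.arange(s,361-s,3)+ang)
  pp=((proj('scene',np.c_[c[0]+r*np.cos(t),c[1]+r*np.sin(t),np.full(len(t),z)])-off+.47)*15).round().astype(int)
  cv2.polylines(b,[pp.reshape(-1,1,2)],False,col,1)
ring(a,0,(0,160,0),.015,.0925,0)
ring(a,20,(0,0,255),.025,.079)
cv2.imwrite('pics/s11o.png',b)
```

```text
(no output)
```

View pics/s11o.png

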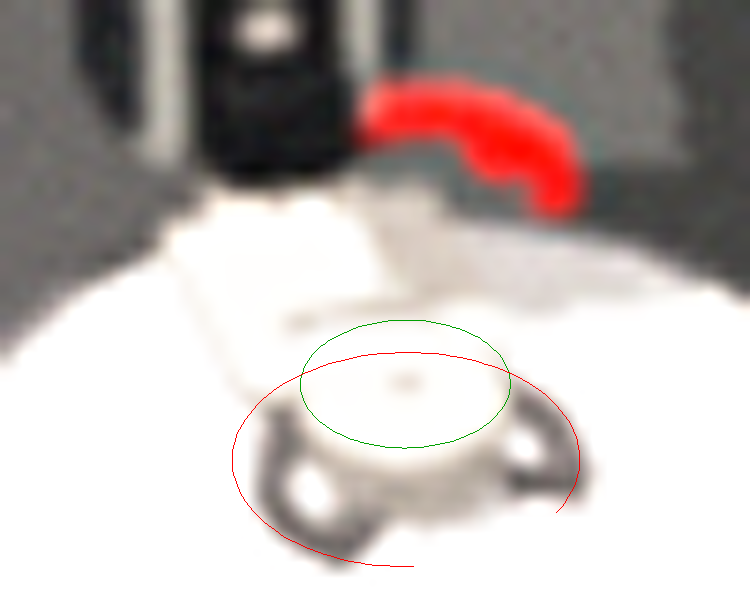

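```bash
python3 -m crank '0 1 0 0 0 0; 0 1 0 0 0 0; 0 1 0 0 0 0; 0 0 0 0 0 0'
python3 - <<'E'
from h import *
np.set_printoptions(precision=4,suppress=True)
b=snap('scene','pics/s12.png')
s=readout.get_state();print(s['time'],s['eef_pos'],s['contact_force'],s['wrist_torque'])
cv2.imwrite('pics/s12d.png',cv2.resize(b[226:266,295:345,::-1],None,fx=15,fy=15,interpolation=2))
E
```

```text
time: 17.5
eef_pos: [0.5367, 0.0634, 0.0788]
tcp_rot: [0.664, 0.748, -0.001, 0.0]
contact_force: [-11.6, -6.8, 0.8]
opening: 0.26
17.55 [0.5366 0.0634 0.0787] [-11.2636  -6.2694   2.2635] [-1.1541  1.7907 -0.4657]
```

View pics/s12d.png

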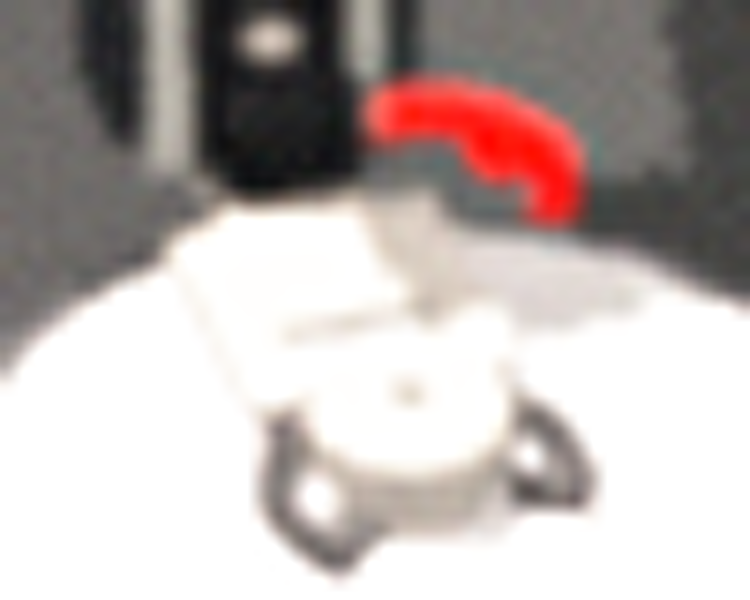

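```bash
python3 -m crank '0 -1.5 0 0 0 0; 0 -1.5 0 0 0 0; 0 -1.5 0 0 0 0; 0 -1.5 0 0 0 0; 0 -1.5 0 0 0 0';python3 -m crank '0 -1.5 0 0 0 0; 0 -1.5 0 0 0 0; 0 -1.5 0 0 0 0; 0 -1.5 0 0 0 0; 0 -1.5 -0.2 0 0 0'; python3 -m crank '0 -2 -0.2 0 0 0; 0 -2 -0.2 0 0 0; 0 -2 -0.2 0 0 0; 0 -2 -0.2 0 0 0; 0 -2 0 0 0 0'
python3 - <<'E'
from h import *
np.set_printoptions(precision=4,suppress=True)
b=snap('scene','pics/s13.png')
s=readout.get_state();print(s['time'],s['eef_pos'],s['contact_force'],s['wrist_torque'])
cv2.imwrite('pics/s13d.png',cv2.resize(b[222:262,295:345,::-1],None,fx=15,fy=15,interpolation=2))
E
```

```text
time: 18.18
eef_pos: [0.5306, 0.0631, 0.0788]
tcp_rot: [0.664, 0.748, 0.001, 0.001]
contact_force: [-6.8, -3.6, -3.3]
opening: 0.26
time: 18.8
eef_pos: [0.5258, 0.0628, 0.0804]
tcp_rot: [0.663, 0.748, 0.004, 0.004]
contact_force: [-3.1, -2.1, -3.8]
opening: 0.261
time: 19.42
eef_pos: [0.5165, 0.0617, 0.0817]
tcp_rot: [0.663, 0.748, 0.005, 0.004]
contact_force: [0.5, -0.7, -2.5]
opening: 0.264
19.475 [0.5161 0.0617 0.0815] [-0.3781  0.398  -2.7949] [0.0258 0.0156 0.0211]
```

View pics/s13d.png

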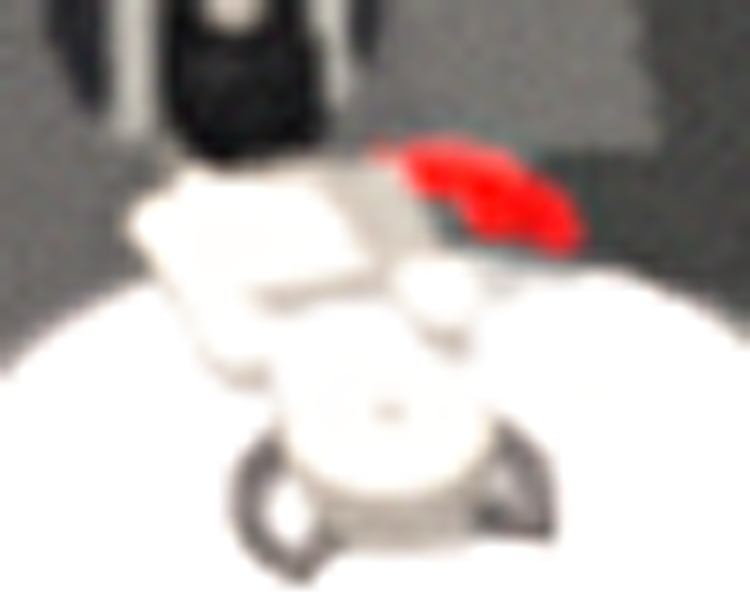

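```bash
python3 -m crank '0 -8 -0.5 0.012 0 0; 0 -12 -1 0 0 0; 0 -12 -10 0 0 0; 0 -5 -25 0 0 0; 0 0 -25 0 0 0.06'; python3 -m crank '0 0 -5 0 0 0.06; -30 0 0 0 0 0; -50 -2 0 0 0 0; -50 -4 0 0 0 0; -50 -4 0 0 0 0'
python3 - <<'E'
from h import *
np.set_printoptions(precision=4,suppress=True)
b=snap('top','pics/t13.png');c=snap('scene','pics/s14.png')
s=readout.get_state();print(s['time'],s['eef_pos'],R.from_quat(s['tcp_rot']).as_matrix(),s['contact_force'])
cv2.imwrite('pics/t13d.png',cv2.resize(b[185:235,280:340,::-1],None,fx=12,fy=12,interpolation=2))
cv2.imwrite('pics/s14d.png',cv2.resize(c[222:272,290:350,::-1],None,fx=12,fy=12,interpolation=2))
E
```

```text
time: 20.1
eef_pos: [0.478, 0.0572, 0.1429]
tcp_rot: [0.686, 0.727, -0.001, -0.001]
contact_force: [-0.2, -0.5, -2.5]
opening: 0.263
time: 20.72
eef_pos: [0.4686, -0.1239, 0.1478]
tcp_rot: [0.707, 0.707, 0.0, 0.0]
contact_force: [0.3, 0.4, -2.0]
opening: 0.261
20.825 [ 0.4689 -0.1266  0.1482] [[ 0.005   1.      0.0007]
 [ 1.     -0.005  -0.002 ]
 [-0.002   0.0007 -1.    ]] [-0.0771 -0.0883 -1.7637]
```

View pics/t13d.png

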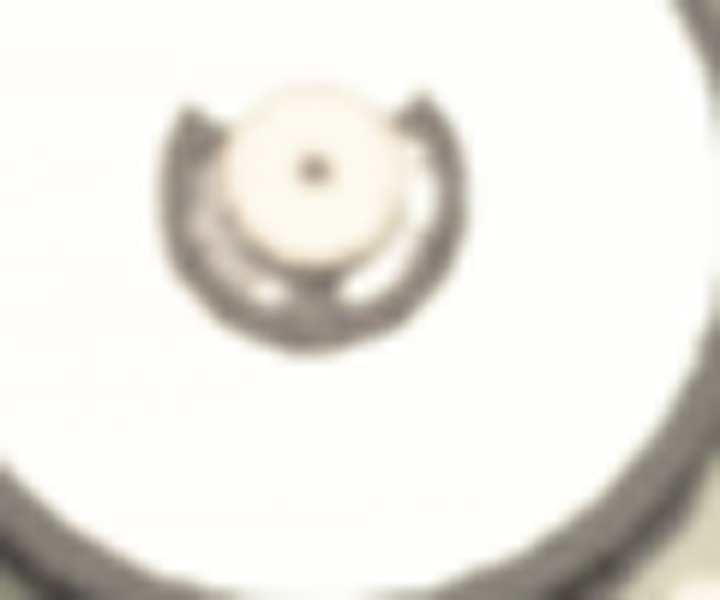

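View pics/s14d.png

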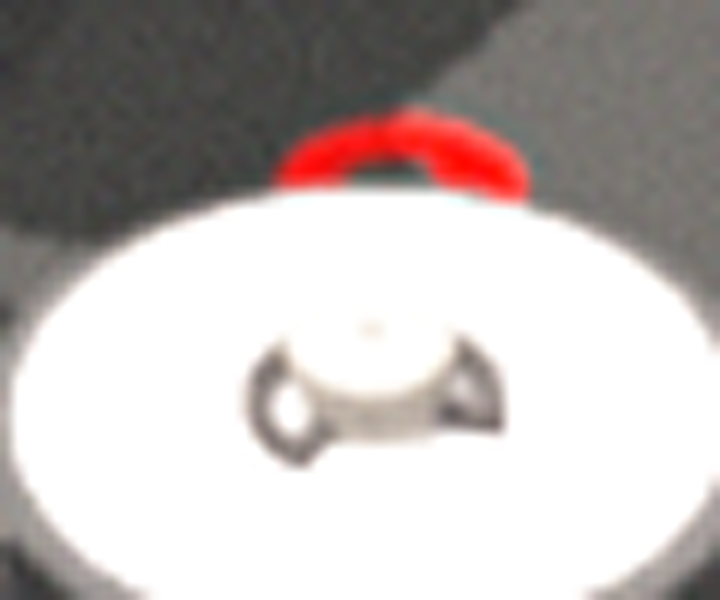

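Run:
```python
from h import *
np.set_printoptions(precision=4,suppress=True)
print(atz('top',(280+313/12-.46,185+197/12-.46),.078), atz('top',(280+314/12-.46,185+169/12-.46),.0925), 'hub .6132 .0696')
```

```text
[0.6131 0.0702 0.078 ] [0.6135 0.0696 0.0925] hub .6132 .0696
```

```bash
python3 -m crank '-50 -6 0 0 0 0; -50 -6 0 0 0 0; -50 -6 0 0 0 0; -45 -6 0 0 0 0; -30 0 0 0 0 0'; python3 -m crank '0 0 10 0 0 0; 0 0 30 0 0 0; 0 0 40 0 0 0; 0 0 30 0 0 0; 0 0 0 0 0 0'
python3 - <<'E'
from h import *
s=readout.get_state();print(s['eef_pos'],s['contact_force'],R.from_quat(s['tcp_rot']).as_matrix().round(4))
E
```

```text
time: 21.45
eef_pos: [0.4449, -0.3485, 0.1477]
tcp_rot: [0.707, 0.707, 0.0, -0.0]
contact_force: [-0.1, -0.2, -1.5]
opening: 0.258
time: 22.08
eef_pos: [0.4436, -0.3437, 0.0343]
tcp_rot: [0.707, 0.708, 0.0, -0.004]
contact_force: [0.5, -0.1, -2.8]
opening: 0.262
[ 0.44358499 -0.34367933  0.03431831] [ 0.52032727 -0.10922183 -2.81950689] [[-0.0014  1.     -0.0057]
 [ 1.      0.0014  0.0069]
 [ 0.0069 -0.0057 -1.    ]]
```

```bash
python3 -m crank '-8 0 0 0 0 0; 0 0 0 0 0 0'; python3 -m crank '0 0 15 0 0 0; 0 0 9 0 0 0; 0 0 2 0 0 0; 0 0 0 0 0 0; 0 0 0 0 0 0'; python3 -m crank '0 0 1.5 0 0 0; 0 0 0 0 0 0; 0 0 0 0 0 0'
```

```text
time: 22.32
eef_pos: [0.4469, -0.3574, 0.0401]
tcp_rot: [0.707, 0.707, -0.0, 0.002]
contact_force: [-0.1, -0.3, -2.5]
opening: 0.258
time: 22.95
eef_pos: [0.4458, -0.356, 0.0121]
tcp_rot: [0.707, 0.707, -0.0, 0.0]
contact_force: [0.1, -0.1, -1.7]
opening: 0.262
time: 23.32
eef_pos: [0.4456, -0.3558, 0.0104]
tcp_rot: [0.707, 0.707, -0.0, 0.0]
contact_force: [-0.3, -0.4, -2.5]
opening: 0.256
```

```bash
python3 -m crank '0 0 1.5 0 0 0; 0 0 0 0 0 0; 0 0 0 0 0 0';python3 -m crank '0 0 1 0 0 0; 0 0 0 0 0 0; 0 0 0 0 0 0'; python3 -m crank '0 0 1 0 0 0; 0 0 0 0 0 0; 0 0 0 0 0 0'
```

```text
time: 23.7
eef_pos: [0.4456, -0.3557, 0.0088]
tcp_rot: [0.707, 0.707, -0.0, -0.0]
contact_force: [0.2, -0.5, -1.7]
opening: 0.257
time: 24.08
eef_pos: [0.4456, -0.3557, 0.0078]
tcp_rot: [0.707, 0.707, 0.0, -0.0]
contact_force: [-0.0, -0.1, -2.5]
opening: 0.261
time: 24.45
eef_pos: [0.4456, -0.3557, 0.0068]
tcp_rot: [0.707, 0.707, -0.0, -0.0]
contact_force: [-0.3, -0.7, -1.5]
opening: 0.26
```

```bash
python3 -m crank '0 0 0.4 0 0 0; 0 0 0 0 0 0'; python3 -m crank '0 0 0 0 0 0; 0 0 0 0 0 0; 0 0 0 0 0 0; 0 0 0 0 0 0; 0 0 0 0 0 0' 1; python3 -m crank '0 0 -10 0 0 0; 0 0 -30 0 0 0; 0 0 -50 0 0 0; 0 0 -50 0 0 0; 0 0 -40 0 0 0'; python3 -m crank '40 20 0 0 0 0; 60 15 0 0 0 0; 60 0 0 0 0 0; 60 0 0 0 0 0; 30 0 0 0 0 0'
python3 - <<'E'
from h import *
b=snap('top','pics/t20.png');c=snap('scene','pics/s20.png')
cv2.imwrite('pics/t20d.png',cv2.resize(b[210:360,440:600,::-1],None,fx=4,fy=4,interpolation=2))
s=readout.get_state();print(s['time'],s['contact_force'],s['opening'])
E
```

```text
time: 24.7
eef_pos: [0.4457, -0.3558, 0.0066]
tcp_rot: [0.707, 0.707, -0.0, 0.0]
contact_force: [-0.6, 0.3, -1.0]
opening: 0.258
time: 25.32
eef_pos: [0.4456, -0.3558, 0.0065]
tcp_rot: [0.707, 0.707, -0.0, 0.0]
contact_force: [-0.2, -0.7, 0.1]
opening: 0.998
time: 25.95
eef_pos: [0.446, -0.3561, 0.1898]
tcp_rot: [0.707, 0.707, -0.0, 0.002]
contact_force: [0.2, -0.2, 0.0]
opening: 1.002
time: 26.58
eef_pos: [0.4802, -0.103, 0.1871]
tcp_rot: [0.706, 0.708, 0.0, 0.0]
contact_force: [-0.3, 0.0, -0.2]
opening: 0.998
26.675 [0.15680505 0.28573976 0.62687731] 1.0043209130487543
```

View pics/t20.png

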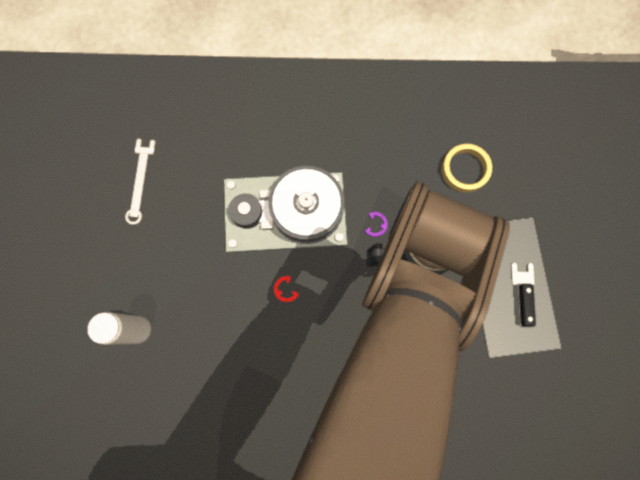

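View pics/t20d.png

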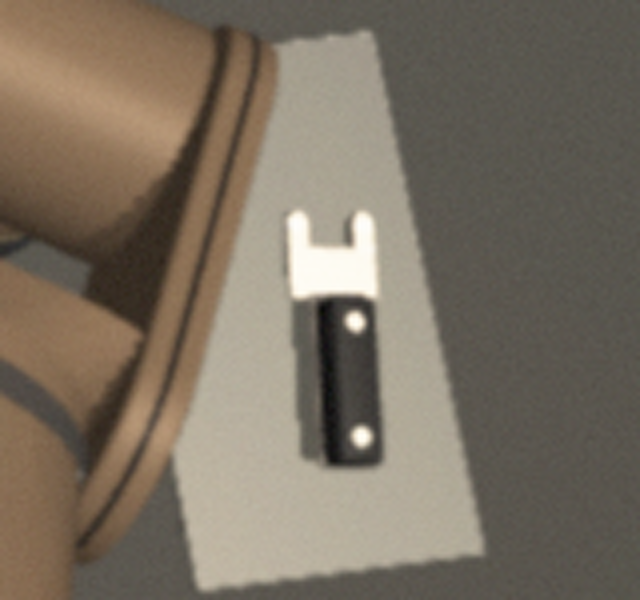

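View pics/s20.png

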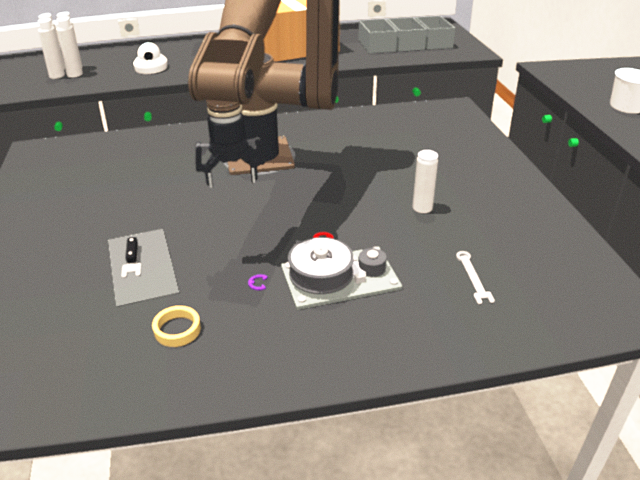

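The fork lies flat on the mat at (525,294), and the clip is concentric on the axle at (306,200). Tape, can, spanner and both look-alikes are at their starting pixels, and the robot touches nothing.

```bash
python3 -m crank '0 0 0 0 0 0; 0 0 0 0 0 0; 0 0 0 0 0 0; 0 0 0 0 0 0'; python3 -c "
from plant import ctrl; print(ctrl.sign_off())"
```

```text
time: 27.18
eef_pos: [0.4805, -0.1064, 0.1863]
tcp_rot: [0.707, 0.707, -0.0, -0.0]
contact_force: [-0.7, -0.1, 0.0]
opening: 0.999
the job is handed in; nothing more can be done
None
```

The clip is home on the axle groove, the fork tool is back flat on the mat, and I handed the job in at about 27 s.

- **The push:** I pushed the dark-steel clip with the fork's prongs at about 8 mm/s, following the arm as it gave way. The measured force rose to about 22 N horizontally, above the 11–18 N you gave but under the 30 N ramming limit, then dropped as the clip snapped in. A further 3 mm push moved the wheel and clip together, so the clip had reached its stop.
- **Pressing on the wheel:** the fork pressed down on the hub with at most about 10 N. The highest sideways force was about 10 N, because the clip turned roughly 20° and one prong carried most of the load. It straightened as it went home.
- **Clip position:** after the fork was withdrawn, the top camera put the clip's centre about 0.7 mm from the axle's axis.
- **Camera disagreement:** the scene camera was 2–4 mm off the top camera in position, and an outline overlay in its view, taken while the fork was still pressing, was off by about 2.7 mm. I relied on the top view and the force readings.
- **Other things:** the last pictures show the tape, can, spanner and both look-alike clips where they started. The arm was clear of everything at hand-in.

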